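# Put the bench tools back in their fitted holders

## Robot

A 6-joint arm with a two-finger parallel gripper is mounted at the origin on a cart in front of the work surface, level with it; the furniture and walls round the work are solid. World frame = base frame: x ahead of the robot, y to its left, z up, the work surface at z = 0. Lengths are in mm, angles in rad, forces in N, time in s.
With the tool pointing down it reaches from about 300 to 775 mm from the base axis. Payload 14.6 kg.
Tool frame: the origin (TCP) lies between the finger pads; the fingertips stand 19 mm ahead of it and the grasp point (between the pads) is the TCP; z points along the fingers, y is the line along which they close (so a half turn about z gives the same grasp; the last joint's range is limited). The gripper opens to 94 mm and grips with 3 to 60 N. Pads are 16 mm wide; open, the fingers measure 119 mm over their backs; the gripper's body (75 mm by 177 mm) begins 78 mm behind the grasp point.
Start: joints at [1.27, 0.3, 1.521, -0, 1.321, -0.067], TCP at [127.42, 535.027, 224.446] pointing down, gripper open.
Joint ranges: [-3.03, 3.03], [-0.79, 2.21], [0.23, 2.52], [-1.04, 4.18], [0, 3.07], [-2.55, 2.55]. Speed limits (rad/s): [2.22, 2.22, 2.57, 3.14, 3.14, 3.14].

## Interface

Orientations are given as [roll, pitch, yaw] about the fixed x, y, z axes, in that order (R = Rz(yaw) Ry(pitch) Rx(roll)).
In Python, from cell import monitor, imaging, job, find_in, trace gives the robot as it stands. The module is installed in compiled form; this text tells all that it offers.
- The arm moves only by the tool arm_command, never from a script. Its argument "steps" is a list of rows, each a list of 5 numbers: the opening, from 0 (shut) to 1 (fully open), then the shift along the tool's x, y, z in mm, then the turn about the tool's z in degrees. In form: [[gripper, dx, dy, dz, turn], ...]. A call has 1 to 20 rows; each row is the pose to reach, as a shift and turn from the pose commanded when the call began, along the tool's axes at that moment; what a row does not reach only later rows make up. A row lasts 1/8 s, in which the tool goes at most 62.5 mm and 10.7 degrees, less where a joint would pass 70% of its speed; a pose out of reach is approached as far as the arm can. A call with a gripper value outside its range is refused whole. The fingers move at their own pace and stop on an object; "force" is the grip in N (left out, the last holds). Time passes only in rows, so rows that repeat a pose let the fingers close. It gives the time, the measured TCP pose, the force, the opening and the grip force at its end, in the units of the state.
- monitor.read_state(): the state, without advancing time (a new reading comes with each control period).
- imaging.camera(name): name is "scene" or "top" or "wrist"; returns a dict with "img" (400x640x3 uint8, red, green, blue), "mtx" (3x3 intrinsics, pixels), "D" ([k1, k2, p1, p2, k3] as OpenCV has them; the pictures are not rectified), "view" (4x4, takes a point from world to camera coordinates). Camera axes: x right, y down, z forward; pixel columns grow to the right and rows downward; lengths in mm; the calibration is good to about 2 mm. A picture is of the moment at which its call begins. There is no depth.
- job.sign_off(): hands the job in; it is judged then, once.
Trained networks look in a picture, given as the dict that the camera call returned (one of the last four; its "shot" number tells which), for a name from the list of things; names that differ only in an ending like _2 or _b are one class to them, and where a whole thing is asked for, a point or a joint stands for the part that bears it (a point fixed in the world has none). Each returns a list of dicts, best first, with "p" (0 to 1); they miss things now and then, are a little off and sometimes report something else, mostly with a low value. They report only what shows in the picture. A call takes as long as a camera call. They do not tell look-alikes from the thing itself.
- find_in(picture, target): "rect" ([centre column, centre row, width, height] in pixels, round what is visible of it).
- trace(picture, target): "region" (400x640 bool, what is visible of it) and "rect" ([centre column, centre row, width, height] in pixels, round what is visible of it).
The state is a dict: "clock": time; "joints": joint angles; "qd": joint speeds; "effort": joint torques, N m; "eef_pos": TCP position; "eef_rot": TCP orientation; "wrist_force": force on the tool from outside, world axes, zero at the start; "moment": the same for the moment, N m; "finger_gap": finger opening in mm; "finger_force": force on a finger pad.
Only numpy, scipy, OpenCV 4.12 (cv2) and the standard library are available. Lean on these libraries where they do the work, as an engineer would, in place of code of your own. Each camera call takes 0.05 s, during which the arm holds its last target. There are 200 camera calls.

## Task

Put the four tools lying on the bench just to the right of the four wooden holders back into those holders (not the things farther right by the grinder), each into the holder whose pocket matches its length and width: the long wrench, the short wrench, the sanding block and the tape measure (upright, as it stands now). Each must lie flat on the floor of its pocket, inside the walls, either way round, and be let go; leave the red pliers and the small roll of black tape where they are.

Things in the scene. Friction and masses are not known exactly. Their poses are not given: they have to be found in the camera images.
- wrench_long: Long steel combination wrench lying flat, 182 mm long (along its y), 28 mm wide at the ends, shaft narrower, 6 mm thick. Origin: centre of its underside; z up. Take it across the shaft (along its x) near the origin. About 0.11 kg.
- wrench_short: Short steel combination wrench lying flat, 142 mm long (along its y), 28 mm wide at the ends, shaft narrower, 6 mm thick. Origin: centre of its underside; z up. Take it across the shaft (along its x) near the origin. About 0.07 kg.
- sanding_block: Black foam sanding block lying flat, 100 mm long (y), 60 mm wide (x), 28 mm high. Origin: centre of its underside; z up. About 0.05 kg.
- tape_measure: Yellow tape measure standing upright, 70 mm long (y), 37 mm wide (x), 64 mm high. Origin: centre of its underside; z up. About 0.24 kg.
- holder_long: Fixed wooden holder with a cork floor, for the long wrench: open pocket 194 mm long (its y), 40 mm wide (its x), 6 mm to spare on every side. Origin: centre of its underside, on the bench. Floor 6 mm above the bench. Walls 8 mm thick, 14 mm high (8 above the floor), round both ends and the corners; the middle 94 mm of each long side is open for fingers.
- holder_short: Fixed wooden holder with a cork floor, for the short wrench: open pocket 154 mm long (its y), 40 mm wide (its x), 6 mm to spare on every side. Origin: centre of its underside, on the bench. Floor 6 mm above the bench. Walls 8 mm thick, 14 mm high (8 above the floor), round both ends and the corners; the middle 82 mm of each long side is open for fingers.
- holder_block: Fixed wooden holder with a cork floor, for the sanding block: open pocket 112 mm long (its y), 72 mm wide (its x), 6 mm to spare on every side. Origin: centre of its underside, on the bench. Floor 6 mm above the bench. Walls 8 mm thick, 18 mm high (12 above the floor), round both ends and the corners; the middle 68 mm of each long side is open for fingers.
- holder_tape: Fixed wooden holder with a cork floor, for the tape measure (standing upright): open pocket 82 mm long (its y), 49 mm wide (its x), 6 mm to spare on every side. Origin: centre of its underside, on the bench. Floor 6 mm above the bench. Walls 8 mm thick, 20 mm high (14 above the floor), round both ends and the corners; the middle 54 mm of each long side is open for fingers.
- pliers: Bystander: pliers with red grips lying beyond the work, 159 mm long (along its y), 58 mm wide, 15 mm thick. Origin: centre of its underside. Not to be moved.
- tape_roll: Bystander: small roll of black tape lying flat at the right edge of the work, 58 mm across, 19 mm high. Origin: centre of its underside. Not to be moved.
Mind the look-alikes: they are no part of the job. Several things have the shape of the sanding_block; the one meant has the colours described above.

How it is judged:
By the outcome, as a careful person would: the job done as asked, in the order asked, and still so for the second after the job is handed in, with the robot touching nothing.
It also fails if it takes over 106 s, if anything falls off the work surface, if the arm or the gripper's body presses on something with over 40 N, if the wrist force passes 120 N, or if a joint passes its speed limit or range.

## Working session

There is one attempt and no reset: what is moved stays moved. The work goes in short steps, Python scripts to look and compute and a tool call to move; the robot and the scene stay as the last step left them, time stands still between calls to the robot, and variables do not carry over. Pictures are saved under pics/ and viewed, at most 14 in all, crops included, and the job is handed in when it is done.

Besides the shell and the picture viewer there is one more tool, called after ">>>" as a command line: name --pt "numbers of a row" for each row, then --argument value for the rest. arm_command: Moves the arm, as the interface text tells. Its arguments: {"type":"object","properties":{"steps":{"type":"array","items":{"type":"array","items":{"type":"number"}}},"force":{"type":"number"}},"required":["steps"]}

```bash
mkdir -p pics
python3 - <<'E'
from cell import monitor, imaging
import cv2
print(monitor.read_state())
for n in("scene","top"):
    c=imaging.camera(n); cv2.imwrite(f"pics/{n}0.png",c["img"][:,:,::-1]); print(n,c["mtx"],c["D"],c["view"])
E
```

```text
{'clock': 0.0, 'joints': array([ 1.27043489e+00,  3.00475900e-01,  1.52157619e+00, -1.57013005e-05,
        1.32070554e+00, -6.66020847e-02]), 'qd': array([ 3.90113621e-04, -7.93685758e-05,  1.57573497e-03, -1.79262333e-03,
       -3.04284627e-04, -7.27213349e-04]), 'effort': array([ 2.18268862e-03, -5.31809771e+01, -3.52741814e+01,  7.09030358e-02,
        2.42699473e-02, -6.88259024e-05]), 'eef_pos': array([127.33622269, 534.80893681, 223.88575688]), 'eef_rot': array([-3.14042924e+00, -6.23581422e-05,  2.90783716e+00]), 'wrist_force': array([-0.56476855, -0.41257791,  0.09918437]), 'moment': array([0.00543529, 0.00789726, 0.02767118]), 'finger_force': 0.0, 'finger_gap': 93.69577902961205}
scene [[375.79714592   0.         321.64108247]
 [  0.         375.79714592 202.60550512]
 [  0.           0.           1.        ]] [-0.065086  0.        0.        0.        0.      ] [[ 8.97273545e-01 -4.41470252e-01  2.04993581e-03 -5.63051019e+02]
 [-2.86424428e-01 -5.85668997e-01 -7.58256469e-01  1.61886865e+02]
 [ 3.35948258e-01  6.79776319e-01 -6.51953161e-01  1.15106548e+03]
 [ 0.00000000e+00  0.00000000e+00  0.00000000e+00  1.00000000e+00]]
top [[423.13204426   0.         321.43950206]
 [  0.         423.13204426 204.7737702 ]
 [  0.           0.           1.        ]] [0.01123162 0.         0.         0.         0.        ] [[ 8.73353321e-02 -9.96149117e-01 -7.71206006e-03 -1.25449909e+02]
 [-9.32762441e-01 -7.90550904e-02 -3.51716535e-01  5.48553564e+02]
 [ 3.49752438e-01  3.79108003e-02 -9.36074785e-01  1.11102823e+03]
 [ 0.00000000e+00  0.00000000e+00  0.00000000e+00  1.00000000e+00]]
```

View pics/scene0.png

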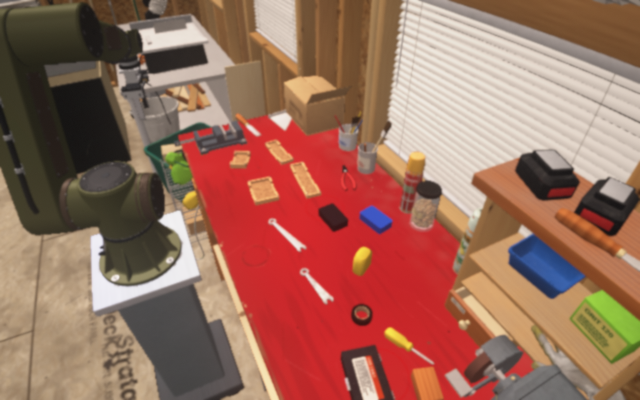

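View pics/top0.png

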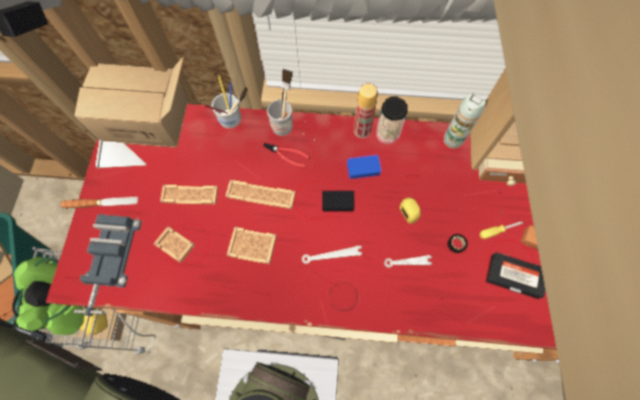

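The two views show the holders on the left (top view: about 188,194; 260,194; 174,244; 252,245). The tools are at (332,255), (408,262), (338,201, black) and (410,210). The blue block at (364,167) is a look-alike.

```bash
cat > h.py <<'E'
import numpy as np, cv2
from scipy.optimize import minimize
from cell import monitor, imaging, find_in, trace
DIM={"wrench_long":(28,182,6),"wrench_short":(28,142,6),"sanding_block":(60,100,28),"tape_measure":(37,70,64),
"holder_long":(56,210,14),"holder_short":(56,170,14),"holder_block":(88,128,18),"holder_tape":(65,98,20)}
def proj(c,P):
    V=c["view"]; return cv2.projectPoints(np.float64(P).reshape(-1,3),cv2.Rodrigues(V[:3,:3])[0],V[:3,3],c["mtx"],np.float64(c["D"]))[0][:,0]
def back(c,uv,z):
    n=cv2.undistortPoints(np.float64(uv).reshape(-1,1,2),c["mtx"],np.float64(c["D"]))[:,0]
    V=c["view"];R=V[:3,:3];o=-R.T@V[:3,3]
    d=np.c_[n,np.ones(len(n))]@R
    return (o+d*((z-o[2])/d[:,2])[:,None])[:,:2]
def hull(m):
    k=cv2.findContours(m.astype(np.uint8),cv2.RETR_EXTERNAL,cv2.CHAIN_APPROX_NONE)[0]
    return cv2.convexHull(max(k,key=cv2.contourArea))[:,0]
def mask(h,S=4):
    m=np.zeros((400*S,640*S),np.uint8); cv2.fillConvexPoly(m,np.int32(np.round((h+.5)*S)),1); return m
def fit(obs,name,z0=0):
    """obs: list of (cam, region); box-silhouette fit of x,y,yaw"""
    w,l,h=DIM[name]
    B=np.array([[sx*w/2,sy*l/2,z] for sx in(-1,1) for sy in(-1,1) for z in(z0,z0+h)])
    T=[(c,mask(hull(r))) for c,r in obs]
    def box(p):
        C,S=np.cos(p[2]),np.sin(p[2]); return np.c_[p[0]+C*B[:,0]-S*B[:,1],p[1]+S*B[:,0]+C*B[:,1],B[:,2]]
    def cost(p):
        s=0
        for c,t in T:
            m=mask(cv2.convexHull(np.float32(proj(c,box(p))))[:,0]); s+=1-(m&t).sum()/max(1,(m|t).sum())
        return s/len(T)
    g=back(obs[0][0],hull(obs[0][1]),z0+h*.7)
    (x,y),(a,b),an=cv2.minAreaRect(np.float32(g)); an=np.radians(an)
    yaw=an if b>a else an+np.pi/2
    best=min((minimize(cost,[x,y,yaw+d],method="Nelder-Mead",options=dict(initial_simplex=[[x,y,yaw+d],[x+8,y,yaw+d],[x,y+8,yaw+d],[x,y,yaw+d+.15]],xatol=.05,fatol=1e-4)) for d in(0,.5,-.5,1.57)),key=lambda r:r.fun)
    p=best.x; return np.r_[p[:2],np.degrees((p[2]+np.pi/2)%np.pi-np.pi/2)],best.fun
E
python3 - <<'E'
from h import *
c=imaging.camera("top"); s=imaging.camera("scene")
for n in DIM:
    print(n)
    for tag,k in(("top",c),("scene",s)):
        for r in trace(k,n):
            if r["p"]<.3: continue
            col=k["img"][r["region"]].mean(0).round()
            f=fit([(k,r["region"])],n); print("  ",tag,round(r["p"],2),np.round(r["rect"]),col,f[0].round(1),round(f[1],3))
for n in("pliers","tape_roll"):
    r=trace(c,n)
    if r: print(n,back(c,[r[0]["rect"][:2]],8),r[0]["p"])
E
```

```text
wrench_long
   top 0.92 [336. 252.  48.  14.] [235. 224. 216.] [ 441.6 -126.3   16.3] 0.567
   top 0.59 [407. 259.  49.  11.] [227. 202. 193.] [ 437.5 -340.4   10.1] 0.402
   scene 0.55 [285. 234.  36.  32.] [227. 192. 184.] [ 439.5 -108.9   14.9] 0.184
wrench_short
   top 0.5 [406. 261.  49.  12.] [228. 208. 200.] [ 437.7 -341.2   10.2] 0.265
   scene 0.5 [316. 284.  31.  34.] [224. 189. 181.] [ 438.2 -337.5    8. ] 0.193
sanding_block
   top 0.77 [339. 202.  28.  24.] [55. 40. 42.] [ 607.7 -123.3    5.8] 0.07
   top 0.69 [366. 165.  33.  25.] [ 68.  93. 182.] [ 730.5 -196.4   11.5] 0.037
   scene 0.78 [377. 221.  35.  28.] [ 67.  74. 164.] [ 731.4 -190.8   11.2] 0.102
   scene 0.71 [332. 217.  29.  30.] [72. 31. 33.] [ 608.  -119.4    4.7] 0.061
tape_measure
   top 0.68 [410. 208.  19.  25.] [216. 188.  91.] [ 586.3 -341.4  -74.5] 0.293
   scene 0.95 [362. 261.  20.  30.] [190. 138.  49.] [ 593.1 -341.8  -48.1] 0.161
holder_long
   top 0.96 [261. 193.  67.  29.] [226. 175. 127.] [613.  120.6  -5.7] 0.046
   scene 0.85 [306. 182.  32.  34.] [223. 155. 102.] [612.3 124.   -5.7] 0.058
holder_short
   top 0.87 [188. 194.  54.  21.] [223. 170. 124.] [593.1 342.1   2.8] 0.036
   scene 0.9 [279. 154.  29.  24.] [220. 150.  99.] [595.2 348.5   2.3] 0.052
holder_block
   top 0.67 [256. 244.  46.  33.] [224. 174. 126.] [447.3 119.8  -7.9] 0.079
   scene 0.7 [261. 189.  28.  27.] [216. 148.  97.] [446.1 125.9  -8.7] 0.077
holder_tape
   top 0.8 [176. 244.  37.  38.] [216. 165. 120.] [429.6 352.6 -28.7] 0.053
   scene 0.74 [239. 159.  17.  14.] [205. 140.  92.] [432.9 361.2 -20. ] 0.184
pliers [[748.53385791  48.06844517]] 0.74
tape_roll [[ 507.64806553 -493.25580287]] 0.73
```

```bash
cat >> h.py <<'E'
def go(x,y,z,yaw):
    s=monitor.read_state(); p=s["eef_pos"]; w=s["eef_rot"][2]
    d=np.array([x,y])-p[:2]
    t=(np.degrees(w)-yaw+90)%180-90
    print("go",(x,y,z,yaw),"dxyz",np.round([d@[np.cos(w),np.sin(w)],d@[np.sin(w),-np.cos(w)],p[2]-z],1),"turn",round(t,1),"or",round(t-180*np.sign(t),1),"clock",round(s["clock"],2))
E
python3 - <<'E'
from h import *
c=imaging.camera("wrist"); cv2.imwrite("pics/w0.png",c["img"][:,:,::-1])
V=c["view"];print(-V[:3,:3].T@V[:3,3],V[:3,:3].round(2),c["mtx"][0,0])
print(back(c,[[5,5],[635,5],[5,395],[635,395]],0).round())
go(430,190,300,90);go(440,-112,240,105)
E
```

```text
[ 62.37501747 549.24136221 384.7983139 ] [[ 0.23  0.97 -0.  ]
 [ 0.95 -0.22  0.23]
 [ 0.22 -0.05 -0.97]] 301.429331002032
[[-153.  231.]
 [  13.  928.]
 [ 342.  -21.]
 [ 567.  929.]]
go (430, 190, 300, 90) dxyz [-374.3 -265.5  -75.6] turn 76.6 or -103.4 clock 1.15
go (440, -112, 240, 105) dxyz [-454.  -557.   -15.6] turn 61.6 or -118.4 clock 1.15
```

View pics/w0.png

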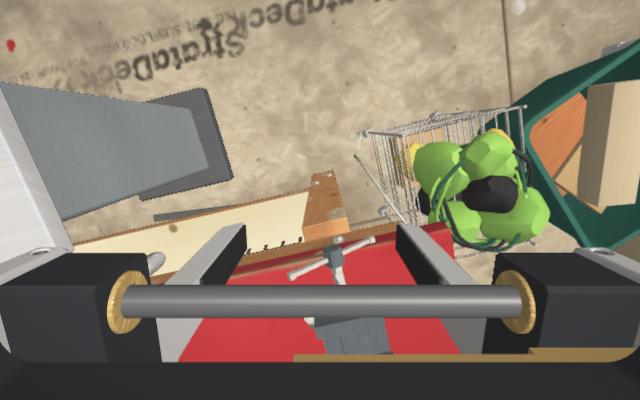

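The wrist camera looks to the tool's +x side, with the gripper filling the rows below about 225. I'll sweep with yaw about 90 and the TCP roughly 100 mm short of what I want to see.

Run:
```python
from h import *
go(500,265,270,90);go(500,50,270,90)
```

```text
go (500, 265, 270, 90) dxyz [-425.  -176.3  -45.6] turn 76.6 or -103.4 clock 1.15
go (500, 50, 270, 90) dxyz [-474.8 -385.5  -45.6] turn 76.6 or -103.4 clock 1.15
```

>>> arm_command --pt "1 -60 -25 -10 10" --pt "1 -120 -50 -20 20" --pt "1 -180 -75 -30 30" --pt "1 -240 -100 -45 40" --pt "1 -300 -125 -45 50" --pt "1 -360 -150 -45 60" --pt "1 -410 -170 -45 70" --pt "1 -425 -176 -45 76.6" --pt "1 -425 -176 -45 76.6" --pt "1 -425 -176 -45 76.6" --pt "1 -425 -176 -45 76.6"

```text
clock: 2.52
eef_pos: [499.3, 266.2, 269.7]
eef_rot: [3.141, -0.0, 1.573]
wrist_force: [-0.3, 0.1, 0.4]
finger_gap: 94.0
finger_force: 0.0
```

```bash
cat >> h.py <<'E'
def look(names,tag):
    c=imaging.camera("wrist"); cv2.imwrite(f"pics/{tag}.png",c["img"][:,:,::-1])
    for n in names:
        for r in trace(c,n):
            if r["p"]<.3: continue
            f=fit([(c,r["region"])],n); print(n,round(r["p"],2),np.round(r["rect"]),c["img"][r["region"]].mean(0).round(),f[0].round(1),round(f[1],3))
E
python3 - <<'E'
from h import *
look(["holder_short","holder_tape"],"wA")
print(monitor.read_state()["eef_pos"]);go(500,50,270,90)
E
```

```text
holder_short 0.88 [390. 118.  45. 131.] [234. 201. 151.] [591.5 339.6   3.7] 0.034
holder_tape 0.9 [268. 112.  75.  92.] [232. 198. 148.] [427.7 351.  -28. ] 0.022
[499.63275259 265.90138047 269.64847503]
go (500, 50, 270, 90) dxyz [-215.9    0.    -0.4] turn 0.1 or -179.9 clock 2.67
```

View pics/wA.png

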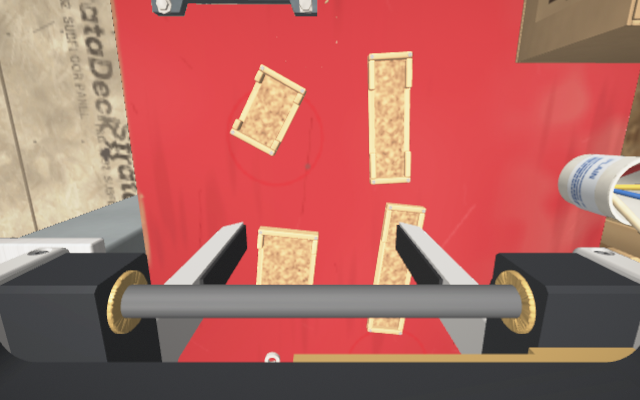

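The wrist view shows the tape holder at (268,112) and the short holder at (390,118), both fitted cleanly. Next look.

>>> arm_command --pt "1 -60 0 0 0" --pt "1 -120 0 0 0" --pt "1 -180 0 0 0" --pt "1 -216 0 0 0" --pt "1 -216 0 0 0" --pt "1 -216 0 0 0"

```text
clock: 3.42
eef_pos: [500.1, 50.0, 269.6]
eef_rot: [3.141, -0.0, 1.571]
wrist_force: [-0.5, 0.0, 0.5]
finger_gap: 94.1
finger_force: 0.0
```

Run:
```python
from h import *
look(["holder_long","holder_block"],"wB")
go(500,-215,270,90)
```

```text
holder_long 0.8 [405. 122.  69. 167.] [238. 204. 154.] [610.8 117.2  -6. ] 0.016
holder_block 0.82 [282. 123.  76. 104.] [238. 206. 156.] [445.1 119.8  -6.5] 0.016
go (500, -215, 270, 90) dxyz [-265.3   -0.5   -0.6] turn 0.1 or -179.9 clock 3.58
```

>>> arm_command --pt "1 -60 0 0 0" --pt "1 -120 0 0 0" --pt "1 -180 0 0 0" --pt "1 -240 0 0 0" --pt "1 -265 0 0 0" --pt "1 -265 0 0 0" --pt "1 -265 0 0 0"

```text
clock: 4.45
eef_pos: [500.4, -214.4, 269.4]
eef_rot: [-3.142, -0.0, 1.572]
wrist_force: [0.3, -0.8, 0.8]
finger_gap: 93.9
finger_force: 0.0
```

Run:
```python
from h import *
look(["wrench_long","sanding_block"],"wC")
go(500,-425,270,90)
```

```text
wrench_long 0.72 [276. 103.  53. 138.] [244. 238. 236.] [ 437.  -121.    14.3] 0.119
wrench_long 0.34 [323. 342.  33.  33.] [107.  90.  74.] [ 457.9 -525.4  -50.4] 0.717
sanding_block 0.97 [489. 164.  55.  80.] [ 77. 123. 217.] [ 728.4 -198.    12.1] 0.036
sanding_block 0.68 [404. 109.  54.  87.] [67. 63. 64.] [ 605.6 -125.2    4.8] 0.024
sanding_block 0.43 [382. 266.  53.  43.] [222. 211. 121.] [ 606.  -372.9   32.9] 0.488
go (500, -425, 270, 90) dxyz [-210.5   -0.8   -0.4] turn 0.1 or -179.9 clock 4.6
```

View pics/wC.png

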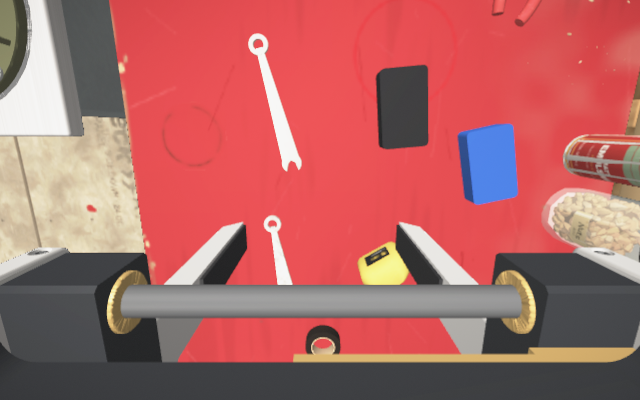

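View C shows the long wrench at (276,103), the black block at (404,109), and the blue look-alike at (489,164). Next look covers the short wrench and the tape measure.

>>> arm_command --pt "1 -60 0 0 0" --pt "1 -120 0 0 0" --pt "1 -180 0 0 0" --pt "1 -210 0 0 0" --pt "1 -210 0 0 0" --pt "1 -210 0 0 0"

```text
clock: 5.35
eef_pos: [500.6, -424.4, 269.6]
eef_rot: [3.142, -0.0, 1.572]
wrist_force: [1.1, 0.1, 0.3]
finger_gap: 94.2
finger_force: 0.0
```

Run:
```python
from h import *
look(["wrench_short","tape_measure"],"wD")
c=imaging.camera("wrist")
for r in trace(c,"wrench_short")[:1]:
    g=back(c,hull(r["region"]),5); (x,y),s,a=cv2.minAreaRect(np.float32(g)); print("minrect",x,y,s,a)
```

```text
wrench_short 0.73 [275. 113.  37. 105.] [242. 231. 228.] [ 436.3 -346.7   10.1] 0.122
tape_measure 0.71 [391. 116.  60.  45.] [236. 223. 123.] [ 584.1 -346.3  -65.4] 0.209
minrect 437.5625915527344 -344.73876953125 (27.682096481323242, 139.69757080078125) 8.358516693115234
```

View pics/wD.png

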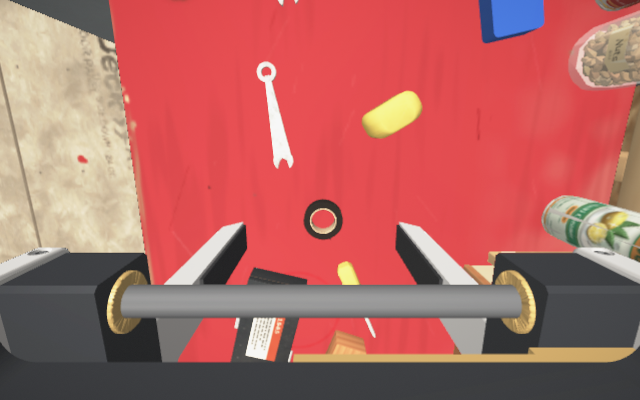

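Run:
```python
from h import *
c=imaging.camera("wrist")
def ends(c,im,box,L):
    x0,x1,y0,y1=box; m=np.zeros((400,640),np.uint8); m[y0:y1,x0:x1]=(im[y0:y1,x0:x1,:].min(2)>140)
    v,u=np.nonzero(m); g=back(c,np.c_[u,v],5)
    # centreline: shaft only
    mid=g.mean(0); a=np.linalg.svd(g-mid,full_matrices=False)[2][0]; a*=np.sign(a[1])
    for _ in range(3):
        t=(g-mid)@a; mm=(t.min()+t.max())/2; s=g[abs(t-mm)<L*.25]
        cen=s.mean(0); a=np.linalg.svd(s-cen,full_matrices=False)[2][0]; a*=np.sign(a[1])
    t=(g-cen)@a; o=cen+a*(t.min()+t.max())/2
    n=np.array([a[1],-a[0]]); w=(s-cen)@n
    print("origin",o.round(1),"yaw",np.degrees(np.arctan2(-a[0],a[1])).round(1),"len",np.ptp(t).round(1),"shaft w",np.ptp(w).round(1))
    (x,y),sz,an=cv2.minAreaRect(np.float32(g)); print("minrect",x,y,sz,an)
ends(c,c["img"],(240,310,50,180),142)
s=imaging.camera("wrist"); s=dict(c); V=c["view"].copy(); V[:3,3]-=V[:3,:3]@np.array([-.3,210.1,0]); s["view"]=V
ends(s,cv2.imread("pics/wC.png")[:,:,::-1],(235,315,25,180),182)
for z in(20,32,45): print(z,back(c,[[391.5,114]],z))
go(437,-120,60,104)
```

```text
origin [ 437.2 -345.3] yaw 9.3 len 142.0 shaft w 21.3
minrect 436.56524658203125 -345.4365234375 (28.28067398071289, 142.10887145996094) 10.003925323486328
origin [ 438.1 -120.8] yaw 14.6 len 182.5 shaft w 21.8
minrect 438.6919250488281 -120.60372924804688 (28.233537673950195, 182.44293212890625) 14.273748397827148
20 [[ 592.74120985 -342.51055386]]
32 [[ 590.03360817 -343.00145816]]
45 [[ 587.10037301 -343.53327114]]
go (437, -120, 60, 104) dxyz [305.2 -63.1 209.7] turn -14.0 or 166.0 clock 5.7
```

>>> arm_command --pt "0.6 55 -10 25 -5" --pt "0.6 110 -20 50 -10" --pt "0.6 165 -32 75 -14" --pt "0.6 220 -44 100 -14.3" --pt "0.6 270 -55 130 -14.3" --pt "0.6 304.7 -61.8 170 -14.3" --pt "0.6 304.7 -61.8 215 -14.3" --pt "0.6 304.7 -61.8 240 -14.3" --pt "0.6 304.7 -61.8 247.5 -14.3" --pt "0.6 304.7 -61.8 247.5 -14.3" --pt "0 304.7 -61.8 247.5 -14.3" --pt "0 304.7 -61.8 247.5 -14.3" --pt "0 304.7 -61.8 247.5 -14.3" --pt "0 304.7 -61.8 247.5 -14.3" --pt "0 304.7 -61.8 247.5 -14.3" --force 25

```text
clock: 7.58
eef_pos: [438.4, -121.0, 22.1]
eef_rot: [3.141, 0.0, 1.821]
wrist_force: [-0.5, 0.0, 2.5]
finger_gap: 16.2
finger_force: 25.0
```

Run:
```python
from h import *
s=monitor.read_state();print(s["eef_pos"],np.degrees(s["eef_rot"]),s["finger_gap"],s["finger_force"],s["wrist_force"])
go(610.8,117.2,60,84);go(610.8,117.2,28,84)
```

```text
[ 438.39572681 -120.95580548   22.07019968] [1.79989455e+02 7.65641743e-03 1.04309658e+02] 16.188217428475166 24.954752113408176 [-0.47920997  0.04909239  2.53183523]
go (610.8, 117.2, 60, 84) dxyz [188.2 225.9 -37.9] turn 20.3 or -159.7 clock 7.58
go (610.8, 117.2, 28, 84) dxyz [188.2 225.9  -5.9] turn 20.3 or -159.7 clock 7.58
```

>>> arm_command --pt "0 0 0 -45 0" --pt "0 30 36 -60 5" --pt "0 68 82 -60 10" --pt "0 106 128 -60 15" --pt "0 144 173 -60 20.3" --pt "0 175 211 -60 20.3" --pt "0 188 225.7 -60 20.3" --pt "0 188.2 225.9 -45 20.3" --pt "0 188.2 225.9 -25 20.3" --pt "0 188.2 225.9 -12 20.3" --pt "0 188.2 225.9 -6.5 20.3" --pt "0 188.2 225.9 -6.5 20.3" --pt "0.5 188.2 225.9 -6.5 20.3" --pt "0.5 188.2 225.9 -6.5 20.3" --pt "0.5 188.2 225.9 -6.5 20.3" --pt "0.5 188.2 225.9 -45 20.3" --pt "0.5 188.2 225.9 -90 20.3"

```text
clock: 9.7
eef_pos: [610.3, 117.2, 112.4]
eef_rot: [-3.14, 0.0, 1.466]
wrist_force: [0.7, 0.5, 0.8]
finger_gap: 47.2
finger_force: 0.0
```

Run:
```python
from h import *
c=imaging.camera("top"); im=c["img"][150:290,140:440]; cv2.imwrite("pics/t1.png",cv2.resize(im[:,:,::-1],None,fx=2.6,fy=2.6,interpolation=cv2.INTER_CUBIC))
go(437,-345.4,22,99.7)
```

```text
go (437, -345.4, 22, 99.7) dxyz [-478.8 -126.5   97.5] turn -15.7 or 164.3 clock 9.75
```

View pics/t1.png

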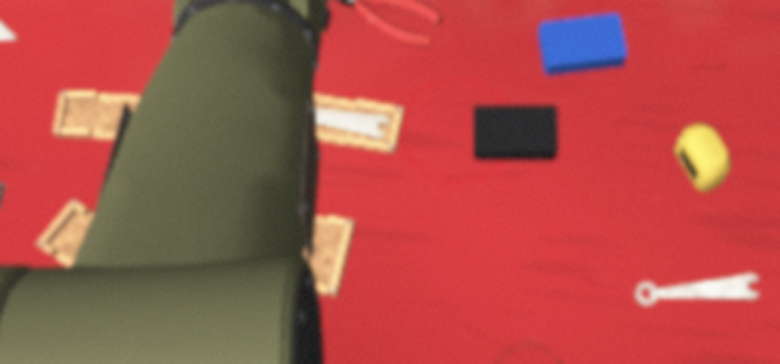

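The arm hides most of the long holder, but the wrench's jaw end (crop 370,125) lies inside the pocket. On to the short wrench.

>>> arm_command --pt "0.5 -59 -15 0 -4" --pt "0.5 -118 -31 0 -8" --pt "0.5 -178 -47 0 -12" --pt "0.5 -237 -62 0 -15.7" --pt "0.5 -296 -78 0 -15.7" --pt "0.5 -355 -94 0 -15.7" --pt "0.5 -414 -109 10 -15.7" --pt "0.5 -465 -123 30 -15.7" --pt "0.5 -478.8 -126.5 60 -15.7" --pt "0.5 -478.8 -126.5 90 -15.7" --pt "0.5 -478.8 -126.5 97.5 -15.7" --pt "0.5 -478.8 -126.5 97.5 -15.7" --pt "0 -478.8 -126.5 97.5 -15.7" --pt "0 -478.8 -126.5 97.5 -15.7" --pt "0 -478.8 -126.5 97.5 -15.7" --pt "0 -478.8 -126.5 97.5 -15.7"

```text
clock: 11.75
eef_pos: [437.1, -348.2, 19.0]
eef_rot: [3.137, 0.007, 1.74]
wrist_force: [-5.1, 0.1, 39.8]
finger_gap: 17.7
finger_force: 36.4
```

Run:
```python
from h import *
s=monitor.read_state();print(s["eef_pos"],np.degrees(s["eef_rot"]),s["finger_gap"],s["finger_force"],s["wrist_force"])
go(591.5,339.6,28.5,93.7)
c=imaging.camera("top"); im=c["img"][150:290,140:440]; cv2.imwrite("pics/t2.png",cv2.resize(im[:,:,::-1],None,fx=2.6,fy=2.6,interpolation=cv2.INTER_CUBIC))
for r in trace(c,"wrench_long")[:2]:
    g=back(c,hull(r["region"]),11);print(r["p"],cv2.minAreaRect(np.float32(g)))
```

```text
[ 437.13597762 -348.22575248   19.02055758] [179.71159263   0.42746488  99.71217463] 17.748856136835627 36.352724065991424 [-5.05260877  0.08917367 39.8027765 ]
go (591.5, 339.6, 28.5, 93.7) dxyz [651.9 268.2  -9.5] turn 6.0 or -174.0 clock 11.75
0.7 ((609.9495849609375, 120.15142822265625), (176.39602661132812, 28.246835708618164), 85.10186767578125)
```

View pics/t2.png

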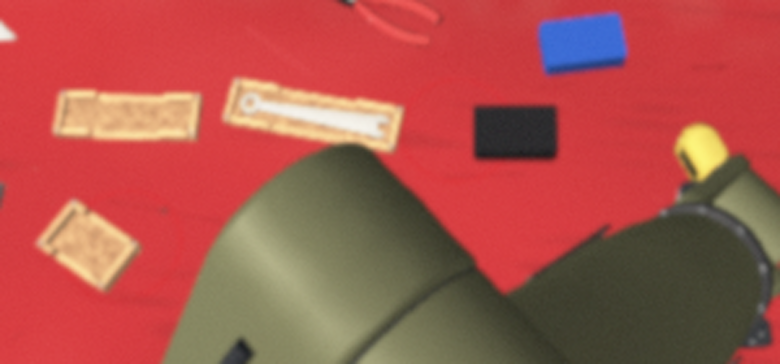

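The long wrench lies in its holder (crop 320,112). My last depth came from an unsettled reading, so the fingertips press on the bench at 40 N. I'll lift, let it settle and check the hold.

>>> arm_command --pt "0 0 0 -10 0" --pt "0 0 0 -55 0" --pt "0 0 0 -65 0" --pt "0 0 0 -65 0" --pt "0 0 0 -65 0" --pt "0 0 0 -65 0" --pt "0 0 0 -65 0" --force 25

```text
clock: 12.72
eef_pos: [434.7, -345.6, 78.8]
eef_rot: [-3.141, -0.001, 1.74]
wrist_force: [-0.2, 0.6, -1.7]
finger_gap: 17.4
finger_force: 24.9
```

Run:
```python
from h import *
s=monitor.read_state();print(s["eef_pos"],np.degrees(s["eef_rot"]),s["finger_gap"],s["finger_force"],s["wrist_force"])
go(591.5,339.6,28.5,93.7)
c=imaging.camera("wrist"); cv2.imwrite("pics/w3.png",c["img"][:,:,::-1])
p=s["eef_pos"];a=s["eef_rot"][2];x=np.array([np.cos(a),np.sin(a)])
# nominal ring-end tip if offset 0 / 3
for o in(0,3): print(proj(c,[np.r_[p[:2]+x*(71+o),p[2]-16]]))
```

```text
[ 434.71835879 -345.57550926   78.80762651] [-1.79964526e+02 -4.69559725e-02  9.97060451e+01] 17.36806014578692 24.879112210692256 [-0.15862294  0.62198427 -1.73734978]
go (591.5, 339.6, 28.5, 93.7) dxyz [648.9 270.1  50.3] turn 6.0 or -174.0 clock 12.72
[[321.68010102 117.22747044]]
[[321.68535515 111.70589347]]
```

View pics/w3.png

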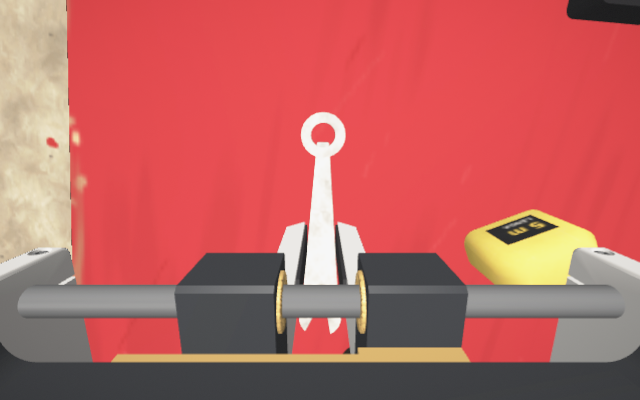

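The ring tip is at (323,112), so the wrench sits 3 mm ahead of the TCP along tool x. I'll correct for that.

>>> arm_command --pt "0 55 23 -10 0" --pt "0 110 46 -10 0" --pt "0 165 69 -10 0" --pt "0 220 92 -10 0" --pt "0 275 115 -10 0" --pt "0 330 138 -10 2" --pt "0 385 161 -10 4" --pt "0 440 184 -10 6" --pt "0 495 207 -10 6" --pt "0 550 230 -10 6" --pt "0 605 253 -10 6" --pt "0 646.1 269.8 -5 6" --pt "0 646.1 269.8 15 6" --pt "0 646.1 269.8 35 6" --pt "0 646.1 269.8 47 6" --pt "0 646.1 269.8 52.5 6" --pt "0 646.1 269.8 52.5 6" --pt "0 646.1 269.8 52.5 6"

```text
clock: 15.02
eef_pos: [592.3, 336.6, 27.7]
eef_rot: [3.141, -0.0, 1.635]
wrist_force: [-1.1, 0.8, 0.5]
finger_gap: 17.6
finger_force: 24.9
```

Run:
```python
from h import *
s=monitor.read_state();print(s["eef_pos"],np.degrees(s["eef_rot"]),s["finger_gap"],s["finger_force"],s["wrist_force"])
go(591.7,336.8,26,93.7)
```

```text
[592.300461   336.59186479  27.73541868] [ 1.79938695e+02 -2.72397400e-02  9.36918037e+01] 17.617540168775665 24.879243329919518 [-1.09291541  0.8353032   0.45519823]
go (591.7, 336.8, 26, 93.7) dxyz [ 0.2 -0.6  1.7] turn -0.0 or 180.0 clock 15.03
```

>>> arm_command --pt "0 0 0 1 0" --pt "0 0 0 1 0" --pt "0.5 0 0 1 0" --pt "0.5 0 0 1 0" --pt "0.5 0 0 1 0" --pt "0.7 0 0 -45 0" --pt "1 0 0 -90 0" --pt "1 0 0 -100 0" --pt "1 0 0 -100 0" --pt "1 0 0 -100 0" --pt "1 0 0 -100 0"

```text
clock: 16.4
eef_pos: [591.5, 336.4, 125.5]
eef_rot: [-3.14, 0.001, 1.635]
wrist_force: [0.7, -0.2, -0.2]
finger_gap: 93.8
finger_force: 0.0
```

Run:
```python
from h import *
print(monitor.read_state()["eef_pos"]);go(605.6,-125.2,30,94.8)
```

```text
[591.5244938  336.40514023 125.48533208]
go (605.6, -125.2, 30, 94.8) dxyz [-461.6  -15.8   95.5] turn -1.1 or 178.9 clock 16.4
```

>>> arm_command --pt "1 -58 -2 0 0" --pt "1 -116 -4 0 0" --pt "1 -174 -6 0 0" --pt "1 -232 -8 0 -1.1" --pt "1 -290 -10 0 -1.1" --pt "1 -348 -12 0 -1.1" --pt "1 -406 -14 0 -1.1" --pt "1 -461.6 -15.8 5 -1.1" --pt "1 -461.6 -15.8 15 -1.1" --pt "1 -461.6 -15.8 35 -1.1" --pt "1 -461.6 -15.8 70 -1.1" --pt "1 -461.6 -15.8 95 -1.1" --pt "1 -461.6 -15.8 95 -1.1" --pt "0.3 -461.6 -15.8 95 -1.1" --pt "0.3 -461.6 -15.8 95 -1.1" --pt "0.3 -461.6 -15.8 95 -1.1" --pt "0.3 -461.6 -15.8 95 -1.1" --pt "0.3 -461.6 -15.8 95 -1.1" --force 10

```text
clock: 18.65
eef_pos: [606.2, -125.1, 32.4]
eef_rot: [3.141, 0.0, 1.655]
wrist_force: [-1.2, 1.3, 5.4]
finger_gap: 59.8
finger_force: 10.0
```

Run:
```python
from h import *
s=monitor.read_state();print(s["eef_pos"],np.degrees(s["eef_rot"]),s["finger_gap"],s["finger_force"],s["wrist_force"])
go(445.1,119.8,36.5,83.5)
c=imaging.camera("top"); im=c["img"][150:290,140:440]; cv2.imwrite("pics/t3.png",cv2.resize(im[:,:,::-1],None,fx=2.6,fy=2.6,interpolation=cv2.INTER_CUBIC))
```

```text
[ 606.18617046 -125.10673791   32.43833312] [1.79962692e+02 1.03892071e-02 9.47998888e+01] 59.764737176516725 10.00007227063179 [-1.19212639  1.31806595  5.39053311]
go (445.1, 119.8, 36.5, 83.5) dxyz [ 257.5 -140.    -4.1] turn 11.3 or -168.7 clock 18.65
```

View pics/t3.png

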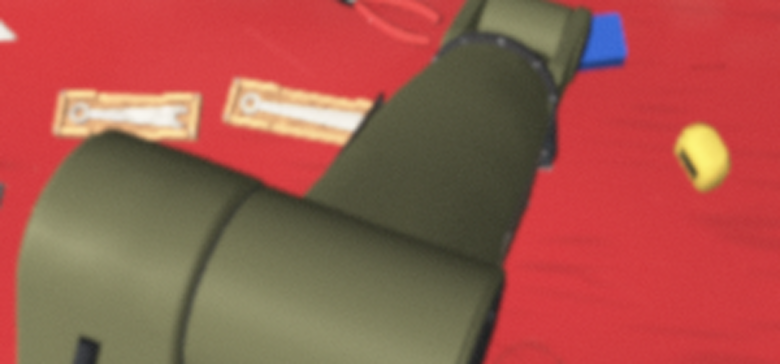

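Both wrenches lie in their pockets (crop 125,115 and 300,108), and the block is gripped at 59.8 mm.

>>> arm_command --pt "0.3 0 0 -30 0" --pt "0.3 20 -11 -60 0" --pt "0.3 70 -38 -60 3" --pt "0.3 122 -66 -60 6" --pt "0.3 174 -95 -60 9" --pt "0.3 226 -123 -60 11.3" --pt "0.3 257.5 -140 -60 11.3" --pt "0.3 257.5 -140 -50 11.3" --pt "0.3 257.5 -140 -30 11.3" --pt "0.3 257.5 -140 -14 11.3" --pt "0.3 257.5 -140 -6.5 11.3" --pt "0.3 257.5 -140 -6.5 11.3" --pt "0.3 257.5 -140 -6.5 11.3" --pt "0.85 257.5 -140 -6.5 11.3" --pt "0.85 257.5 -140 -6.5 11.3" --pt "0.85 257.5 -140 -6.5 11.3" --pt "0.85 257.5 -140 -50 11.3" --pt "1 257.5 -140 -110 11.3" --pt "1 257.5 -140 -130 11.3" --pt "1 257.5 -140 -130 11.3"

```text
clock: 21.2
eef_pos: [445.4, 119.9, 163.0]
eef_rot: [3.139, -0.001, 1.457]
wrist_force: [-0.7, -0.2, -0.1]
finger_gap: 94.0
finger_force: 0.0
```

>>> arm_command --pt "1 0 0 0 0" --pt "1 0 0 0 0"

```text
clock: 21.45
eef_pos: [444.4, 119.7, 160.7]
eef_rot: [-3.14, 0.001, 1.457]
wrist_force: [-0.2, -0.2, 0.2]
finger_gap: 93.7
finger_force: 0.0
```

Run:
```python
from h import *
s=monitor.read_state();print(s["eef_pos"]);go(560,-400,200,60)
```

```text
[444.43689419 119.69813565 160.72608587]
go (560, -400, 200, 60) dxyz [-503.3  173.6  -39.3] turn 23.5 or -156.5 clock 21.45
```

>>> arm_command --pt "1 -60 13 -10 8" --pt "1 -120 27 -20 16" --pt "1 -180 40 -30 24" --pt "1 -240 54 -40 32" --pt "1 -300 67 -50 40" --pt "1 -360 80 -60 48" --pt "1 -420 94 -60 56.5" --pt "1 -475 106 -60 56.5" --pt "1 -499 112 -60 56.5" --pt "1 -499 112 -60 56.5" --pt "1 -499 112 -60 56.5" --pt "1 -499 112 -60 56.5"

```text
clock: 22.95
eef_pos: [499.9, -387.7, 222.0]
eef_rot: [-3.142, -0.0, 0.472]
wrist_force: [0.3, 0.4, 0.9]
finger_gap: 94.1
finger_force: 0.0
```

Run:
```python
from h import *
look(["tape_measure"],"w5")
c=imaging.camera("wrist")
m=trace(c,"tape_measure")[0]["region"]; print(cv2.minAreaRect(hull(m)))
t=imaging.camera("top"); s=imaging.camera("scene")
im=t["img"][150:290,140:440]; cv2.imwrite("pics/t4.png",cv2.resize(im[:,:,::-1],None,fx=2.6,fy=2.6,interpolation=cv2.INTER_CUBIC))
b=[r for r in trace(t,"sanding_block") if t["img"][r["region"]].mean()<80]
if b: print("block",fit([(t,b[0]["region"])],"sanding_block",6))
# overlay of hypotheses
v=c["img"][:,:,::-1].copy()
for (x,y,yw) in[(588,-344,-63)]:
    C,S=np.cos(np.radians(yw)),np.sin(np.radians(yw))
    for z in(0,64):
        P=[[x+C*a-S*b_,y+S*a+C*b_,z] for a,b_ in((-18.5,-35),(18.5,-35),(18.5,35),(-18.5,35))]
        cv2.polylines(v,[np.int32(proj(c,P))],True,(255,0,0) if z else (0,255,0),1)
cv2.imwrite("pics/w5o.png",v)
go(588,-344,45,27)
```

```text
tape_measure 0.74 [322.  94.  36.  68.] [240. 229. 129.] [ 585.4 -346.3  -61.6] 0.201
((320.76568603515625, 93.84420776367188), (68.43997955322266, 35.12822723388672), 84.95755004882812)
go (588, -344, 45, 27) dxyz [ 98.8   0.4 177.1] turn 0.0 or -180.0 clock 23.3
```

View pics/w5o.png

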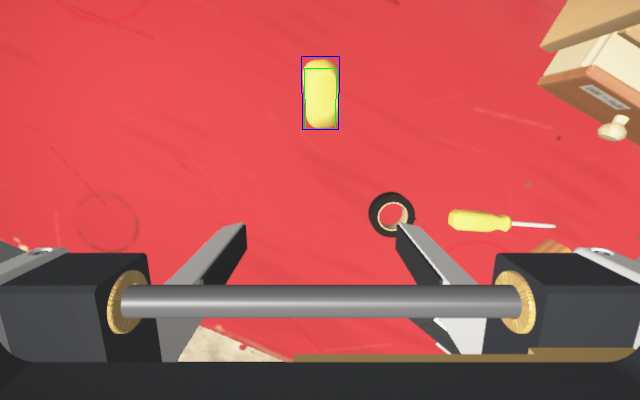

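View pics/t4.png

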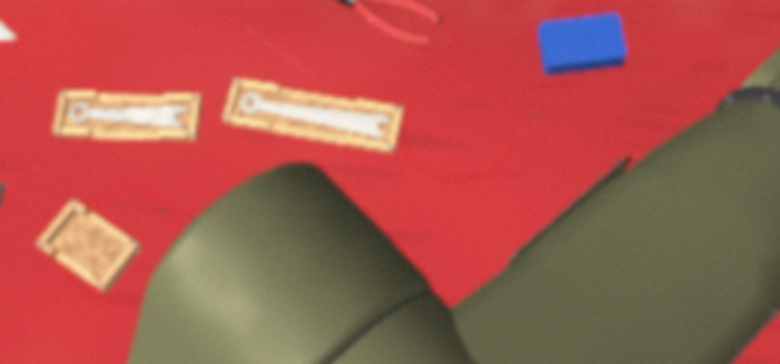

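The overlay fits the tape measure (rows 57–129, col 320). The roll at (392,214) is well clear of the fingers.

>>> arm_command --pt "1 50 0 20 -1" --pt "1 90 0 50 -1" --pt "1 98.5 0.3 90 -1" --pt "1 98.5 0.3 135 -1" --pt "1 98.5 0.3 170 -1" --pt "1 98.5 0.3 180 -1" --pt "1 98.5 0.3 180 -1" --pt "1 98.5 0.3 180 -1" --pt "0 98.5 0.3 180 -1" --pt "0 98.5 0.3 180 -1" --pt "0 98.5 0.3 180 -1" --pt "0 98.5 0.3 180 -1" --pt "0 98.5 0.3 180 -1" --pt "0 98.5 0.3 180 -1" --force 25

```text
clock: 25.05
eef_pos: [587.6, -344.2, 41.9]
eef_rot: [-3.142, 0.0, 0.489]
wrist_force: [-1.4, 2.3, 1.3]
finger_gap: 37.3
finger_force: 1.6
```

Run:
```python
from h import *
s=monitor.read_state();print(s["eef_pos"],np.degrees(s["eef_rot"]),s["finger_gap"],s["finger_force"],s["wrist_force"])
go(427.7,351,s["eef_pos"][2]+6.5,62)
```

```text
[ 587.61219054 -344.18396407   41.91784713] [-1.79995401e+02  1.89999863e-03  2.80046088e+01] 37.286322647776174 1.6195090737892315 [-1.43610225  2.30099552  1.27334435]
go (427.7, 351, np.float64(48.41784712997192), 62) dxyz [ 185.2 -688.9   -6.5] turn -34.0 or 146.0 clock 25.05
```

>>> arm_command --pt "0 0 0 0 0" --pt "0 0 0 0 0" --pt "0 0 0 -30 0" --pt "0 5 -20 -65 0" --pt "0 19 -70 -70 -4" --pt "0 34 -125 -70 -8" --pt "0 48 -180 -70 -12" --pt "0 63 -235 -70 -16" --pt "0 78 -290 -70 -20" --pt "0 93 -345 -70 -24" --pt "0 107 -400 -70 -28" --pt "0 122 -455 -70 -32" --pt "0 137 -510 -70 -34" --pt "0 152 -565 -70 -34" --pt "0 167 -620 -70 -34" --pt "0 180 -670 -70 -34" --pt "0 185.2 -688.9 -70 -34" --pt "0 185.2 -688.9 -70 -34" --pt "0 185.2 -688.9 -70 -34" --pt "0 185.2 -688.9 -70 -34"

```text
clock: 27.55
eef_pos: [428.2, 349.9, 112.0]
eef_rot: [3.142, 0.0, 1.081]
wrist_force: [1.0, -0.2, -2.5]
finger_gap: 36.6
finger_force: 24.5
```

Run:
```python
from h import *
s=monitor.read_state();print(s["eef_pos"],np.degrees(s["eef_rot"]),s["finger_gap"],s["finger_force"],s["wrist_force"])
go(427.7,351,48.4,62)
```

```text
[428.17493655 349.94134489 111.99270768] [1.79997857e+02 5.53162606e-03 6.19169240e+01] 36.56847863378947 24.488362475240137 [ 0.98363406 -0.19782937 -2.54173545]
go (427.7, 351, 48.4, 62) dxyz [ 0.7 -0.9 63.6] turn -0.1 or 179.9 clock 27.55
```

>>> arm_command --pt "0 0.7 -0.9 25 0" --pt "0 0.7 -0.9 45 0" --pt "0 0.7 -0.9 56 0" --pt "0 0.7 -0.9 61 0" --pt "0 0.7 -0.9 63.3 0" --pt "0 0.7 -0.9 63.3 0" --pt "0 0.7 -0.9 63.3 0"

```text
clock: 28.42
eef_pos: [427.4, 352.2, 49.1]
eef_rot: [3.141, -0.001, 1.082]
wrist_force: [0.5, -0.5, -1.7]
finger_gap: 36.0
finger_force: 24.5
```

>>> arm_command --pt "0 0 0 0.5 0" --pt "0 0 0 0.5 0" --pt "0.6 0 0 0.5 0" --pt "0.7 0 0 0.5 0" --pt "0.7 0 0 0.5 0" --pt "0.7 0 0 0.5 0" --pt "0.7 0 0 -40 0" --pt "0.7 0 0 -100 0" --pt "1 0 0 -150 0" --pt "1 -55 0 -170 0" --pt "1 -110 0 -170 0" --pt "1 -110 0 -170 0" --pt "1 -110 0 -170 0" --pt "1 -110 0 -170 0"

```text
clock: 30.18
eef_pos: [376.0, 255.5, 218.5]
eef_rot: [-3.141, 0.0, 1.083]
wrist_force: [-0.9, 0.3, 0.6]
finger_gap: 93.9
finger_force: 0.0
```

Run:
```python
from h import *
c=imaging.camera("wrist"); cv2.imwrite("pics/w6.png",c["img"][:,:,::-1])
print(monitor.read_state()["eef_pos"],monitor.read_state()["clock"]);go(500,30,300,90)
```

```text
[375.85526135 255.50718106 218.37023214] 30.225
go (500, 30, 300, 90) dxyz [-141.   215.4  -81.6] turn -28.0 or 152.0 clock 30.23
```

View pics/w6.png

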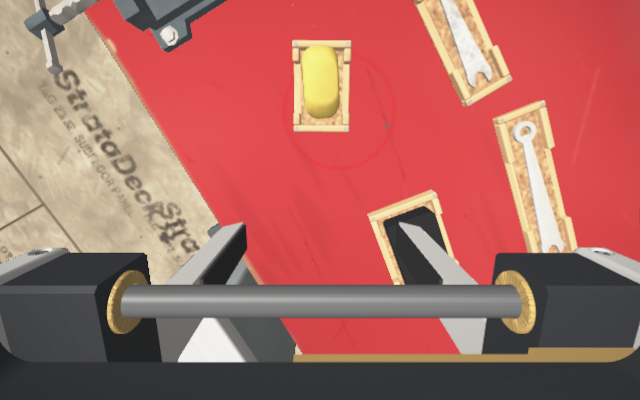

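The tape measure stands in its pocket (320,82). I'll take one last overview to check the block and the rest.

>>> arm_command --pt "1 -35 53 -30 -9" --pt "1 -70 106 -60 -18" --pt "1 -105 160 -82 -27" --pt "1 -141 215 -82 -28" --pt "1 -141 215 -82 -28" --pt "1 -141 215 -82 -28"

```text
clock: 30.98
eef_pos: [500.1, 28.4, 300.0]
eef_rot: [-3.141, 0.0, 1.569]
wrist_force: [-0.1, 0.2, -1.0]
finger_gap: 93.8
finger_force: 0.0
```

Run:
```python
from h import *
c=imaging.camera("wrist"); cv2.imwrite("pics/w7.png",c["img"][:,:,::-1])
for r in trace(c,"sanding_block"):
    if r["p"]>.3: print(c["img"][r["region"]].mean(0),fit([(c,r["region"])],"sanding_block",6))
```

```text
[68.01982189 65.59092215 64.93737432] (array([444.55158875, 119.10860631,  -6.45868581]), np.float64(0.028504893807014153))
[ 87.38888889  80.94444444 137.48148148] (array([ 707.38374086, -291.49698417,   30.44223747]), np.float64(0.9779112627986348))
```

View pics/w7.png

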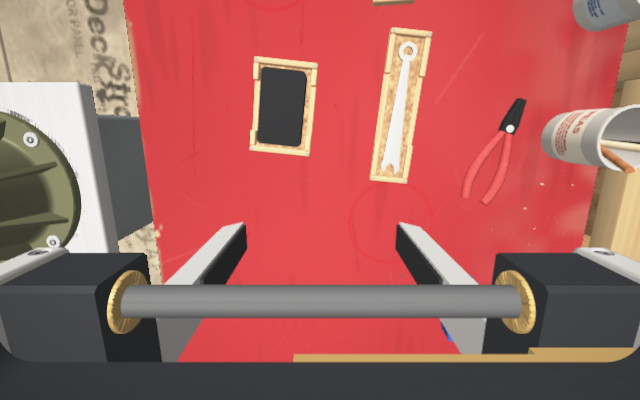

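The block (283,106) and the long wrench (402,105) are well inside their pockets, and the pliers haven't moved. I'll hand the job in.

```bash
python3 -c "
from cell import job
print(job.sign_off())"
```

```text
the job is handed in; nothing more can be done
None
```

All four tools are back in their matching holders and let go, and I handed the job in after about 31 s; the last pictures show each inside its pocket, with the pliers and tape roll untouched, but the fingertips did press the bench with about 40 N while gripping the short wrench.

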